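# Lock the viewing lamp and hold up a wood-section slide, frosted end uppermost

### The arm

A 6-joint arm with a two-finger parallel gripper is mounted at the origin on the work surface. World frame = base frame: x ahead of the robot, y to its left, z up, the work surface at z = 0. Lengths are in m, angles in degrees, forces in N, time in s.
With the tool pointing down it reaches from about 0.3 to 0.75 m from the base axis. Payload 8.5 kg.
Tool frame: the origin (TCP) lies at the very end of the fingers, on their centre line; the grasp point (between the pads) lies 19 mm behind it; z points along the fingers, y is the line along which they close (so a half turn about z gives the same grasp; the last joint's range is limited). The gripper opens to 85 mm and grips with 20 to 120 N. Pads are 22 mm wide; open, the fingers measure 114 mm over their backs; the gripper's body (76 mm by 85 mm) begins 54 mm behind the grasp point. The pads swing forward as they close: fully open they stand 13 mm farther back than shut.
Start: joints at [-86.247, 21.807, 74.336, -0, 83.858, -12.336], TCP at [0.152, -0.528, 0.231] pointing down, gripper open.
Joint ranges: [-178.18, 178.18], [-50.72, 133.34], [12.68, 142.11], [-81.47, 261.47], [9.98, 163.14], [-165.26, 165.26]. Speed limits (degrees/s): [136.94, 136.94, 180, 180, 180, 180].

### API

Orientations are given as a 3x3 rotation matrix whose columns are the frame's x, y, z axes.
In Python, from rig import * gives the robot as it stands. The module is installed in compiled form; this text tells all that it offers.
- The arm moves only by the shell command python3 -m pendant 'ROWS' [OPENING] [FORCE]. ROWS is JSON, a list of rows, each a list of 2 entries, a list of its own where there are three numbers: the shift along the tool's x, y, z as a fraction of full scale, then the turn, a rotation vector about the tool's x, y, z as a fraction of full scale. A call has 1 to 8 rows; each row shifts and turns the commanded pose from where the row before left it, along the tool's axes as they then stand; what a row does not reach is not made up. Full scale, the value 1, is 40 mm for a shift and 5 degrees for a turn. A row lasts 1/8 s, in which the tool goes at most 62.5 mm and 10.7 degrees, less where a joint would pass 70% of its speed; a pose out of reach is approached as far as the arm can. A call with a number of a shift or a turn outside -1 to 1 is refused whole. A call with a gripper value outside its range is refused whole. OPENING is the opening, from 0 (shut) to 1 (fully open), set as the call begins (- or left out, the last holds). The fingers move at their own pace and stop on an object; FORCE is the grip in N (left out, the last holds). Time passes only in rows, so rows that do not move let the fingers close. It gives the time, the measured TCP pose, the force, the opening and the grip force at its end, in the units of the state.
- observe(): the state, without advancing time (a new reading comes with each control period).
- get_image(name): name is "scene" or "side" or "wrist"; returns a dict with "img" (384x512x3 uint8, blue, green, red), "range_z" (384x512 float32, m along the optical axis (not along the pixel's ray), 0 where there is no reading), "camera_matrix" (3x3 intrinsics, pixels), "eye" and "rotation" of the camera in the world. Camera axes: x right, y down, z forward; pixel columns grow to the right and rows downward; lengths in m; the calibration is good to about 2 mm. A picture is of the moment at which its call begins.
- close_job(): hands the job in; it is judged then, once.
Trained networks look in the newest picture that a camera, given by its name, has taken for a name from the list of things; names that differ only in an ending like _2 or _b are one class to them, and where a whole thing is asked for, a point or a joint stands for the part that bears it (a point fixed in the world has none). Each returns a list of dicts, best first, with "conf" (0 to 1); they miss things now and then, are a little off and sometimes report something else, mostly with a low value. They report only what shows in the picture. A call takes as long as a camera call. They do not tell look-alikes from the thing itself.
- regions_of(camera, query): "mask" (384x512 bool, what is visible of it).
- landmark_of(camera, query): "point" ([x, y, z] in m, in world coordinates, good to about 4 mm: a listed point, or the origin of a listed thing).
The state is a dict: "time_s": time; "q": joint angles; "qvel": joint speeds; "joint_efforts": joint torques, N m; "position": TCP position; "tool_rot": TCP orientation; "ft_force": force on the tool from outside, world axes, zero at the start; "wrist_torque": the same for the moment, N m; "grip_width": finger opening in m; "gripper_force": force on a finger pad.
Only numpy, scipy, OpenCV 4.12 (cv2) and the standard library are available. Lean on these libraries where they do the work, as an engineer would, in place of code of your own. Each camera call takes 0.05 s, during which the arm holds its last target. There are 200 camera calls.

### The job

Turn the viewing lamp's lock ring by its orange thumb pin until the lever stands over the red locked mark and let go of it, then pick the glass slide off its wooden rest and hold it centred over the lamp's lit window, about 10 cm above it, tipped to about 45 degrees with its frosted end (the one with the corner notch) uppermost and the label face still up. Finish while holding it there, still; leave the can, the offcut and the hammer alone.

Things in the scene. Friction and masses are not known exactly. Their poses are not given: they have to be found in the camera images.
- lamp: Bench viewing lamp, fixed: round dark base 200 mm across and 12 mm high, aluminium drum 92 mm across above it, lit cream window 72 mm across on top, 68 mm above the table. Origin: centre of its underside, on the ring's upright axis. Its x axis points to the grey open mark, z up.
- window (a point): Centre of the lamp's lit window, at its upper face, 68 mm above the table, on the ring's axis.
- lock_ring (a joint): Captive black lock ring, 100 mm across, 46 to 60 mm above the table, turning about the lamp's upright axis. Value in rad, the lever's angle counter-clockwise from above: 0 over the grey open mark, 1.35 over the red locked mark; stops at -0.1 and 1.75 (it can pass the mark). Starts at 0 to 0.4. Friction (about 1.5 N at the pin) keeps it where it is left.
- pin (a point): Upright orange round thumb pin on the ring's lever, 16 mm across, its axis 78 mm from the ring's axis; it reaches from the lever's top (56 mm above the table) to 94 mm. This point is on the pin's axis, 80 mm above the table. Lever 14 mm wide.
- locked_mark (a point): The red radial mark (34 by 16 mm) on the top of the lamp's base: this point is straight below the pin's axis when the ring is locked, 12 mm above the table.
- rest: Fixed wooden rest with grey felt top on which the slide lies: 70 mm (its x) by 24 mm (its y), 30 mm high, the same at both ends. Origin: centre of its underside.
- slide_center (a point): Centre of the loose glass slide, 100 mm long (x), 40 wide (y), 6 thick, 60 g; 33 mm above the table at the start, overhanging the rest by 8 mm along both long edges. Its +x end is the frosted white label end with two dark strokes and a 10 by 10 mm notch in its +x, +y corner; the -x end is square with a cream paper band. +z is the label face, up at the start. It may point anywhere.
- slide: The same slide, with a brown wood section in its middle; origin at the centre of its underside, same axes.
- oil_can: Can, 64 mm across, 85 mm high; leave alone. Origin: centre of its underside.
- offcut: Pale wood offcut 70 by 45 by 35 mm; leave alone. Origin: centre of its underside.
- mallet: Hammer lying on the table, handle to its -x; leave alone.
Mind the look-alikes: they are no part of the job. Of the things that look like the slide, the larger one is meant. There is more than one size of the lamp; the job needs the smaller.

How it is judged:
By the outcome, as a careful person would: the job done as asked, in the order asked, and still so for the second after the job is handed in, while the arm keeps its last pose, push and grip.
It also fails if it takes over 54 s, if anything falls off the work surface, if the arm or the gripper's body presses on something with over 40 N, if the wrist force passes 120 N, or if a joint passes its speed limit or range.

## Working session

There is one attempt and no reset: what is moved stays moved. The work goes in short steps, Python scripts to look and compute and a shell command to move; the robot and the scene stay as the last step left them, time stands still between calls to the robot, and variables do not carry over. Pictures are saved under pics/ and viewed, at most 10 in all, crops included, and the job is handed in when it is done.

```bash
mkdir -p pics; cat > h.py <<'E'
from rig import *
import numpy as np, cv2
def pix(c,p):
    v=c["rotation"].T@(np.array(p)-c["eye"]); u=c["camera_matrix"]@v; return u[:2]/u[2]
def cloud(c):
    K=c["camera_matrix"]; z=c["range_z"]; v,u=np.mgrid[0:384,0:512]
    P=np.stack([(u-K[0,2])/K[0,0]*z,(v-K[1,2])/K[1,1]*z,z],-1)
    return P@np.array(c["rotation"]).T+c["eye"]
E
python3 - <<'E'
from h import *
ims=[]
for n in ["scene","side"]:
    c=get_image(n); ims.append(c["img"]); print(n,np.round(c["eye"],3))
    for q in ["lamp","window","pin","locked_mark","rest","slide_center","slide","oil_can","offcut","mallet"]:
        for d in landmark_of(n,q): 
            print(q,round(d["conf"],2),np.round(d["point"],3),np.round(pix(c,d["point"])))
    cv2.imwrite(f"pics/{n}0.png",c["img"])
print(observe()["time_s"])
E
```

```text
scene [1.191 0.587 1.098]
lamp 0.7 [ 0.49  -0.146 -0.   ] [214. 187.]
lamp 0.57 [ 0.172 -0.305  0.003] [239. 117.]
window 0.97 [ 0.496 -0.149  0.065] [210. 174.]
window 0.78 [ 0.167 -0.302  0.096] [240.  96.]
pin 0.74 [ 0.246 -0.229  0.114] [242. 111.]
pin 0.73 [ 0.537 -0.082  0.082] [217. 188.]
locked_mark 0.87 [ 0.448 -0.081  0.012] [238. 187.]
locked_mark 0.78 [ 0.114 -0.209  0.014] [270. 117.]
rest 0.66 [0.553 0.123 0.001] [269. 243.]
slide_center 0.74 [0.556 0.123 0.033] [268. 237.]
slide_center 0.69 [0.563 0.239 0.002] [300. 266.]
slide 0.73 [0.554 0.123 0.035] [268. 236.]
slide 0.49 [ 0.561  0.241 -0.001] [301. 267.]
oil_can 0.67 [ 0.755 -0.055  0.001] [174. 257.]
offcut 0.56 [ 0.574  0.444 -0.002] [363. 313.]
offcut 0.46 [ 0.508 -0.406 -0.001] [153. 155.]
mallet 0.56 [ 0.506 -0.405  0.   ] [153. 155.]
side [ 0.274 -0.776  1.009]
lamp 0.68 [ 0.17  -0.305  0.   ] [182. 299.]
lamp 0.66 [ 0.488 -0.148 -0.   ] [277. 231.]
window 0.66 [ 0.169 -0.305  0.092] [177. 284.]
window 0.64 [ 0.493 -0.149  0.068] [280. 219.]
pin 0.77 [ 0.533 -0.087  0.08 ] [287. 198.]
pin 0.77 [ 0.251 -0.232  0.111] [203. 251.]
locked_mark 0.79 [ 0.11  -0.211  0.021] [157. 270.]
locked_mark 0.61 [ 0.45  -0.084  0.01 ] [261. 215.]
rest 0.51 [0.552 0.126 0.004] [274. 166.]
slide_center 0.63 [0.555 0.124 0.032] [276. 161.]
slide_center 0.63 [0.565 0.243 0.002] [270. 144.]
slide 0.59 [0.552 0.123 0.028] [275. 162.]
slide 0.44 [0.565 0.24  0.003] [270. 145.]
oil_can 0.91 [ 0.756 -0.053 -0.002] [345. 194.]
oil_can 0.17 [ 0.492 -0.147 -0.002] [278. 231.]
offcut 0.75 [ 0.512 -0.409 -0.003] [310. 307.]
offcut 0.54 [0.579 0.443 0.005] [261. 111.]
mallet 0.79 [ 0.513 -0.41  -0.003] [311. 307.]
1.1
```

View pics/scene0.png

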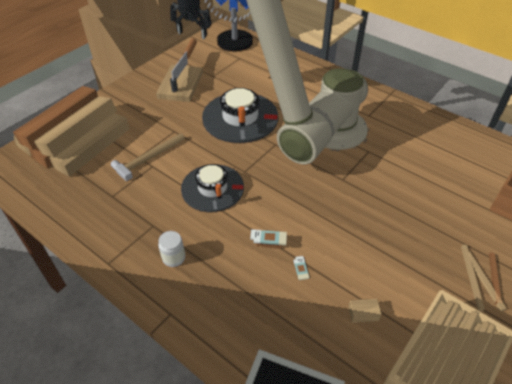

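View pics/side0.png

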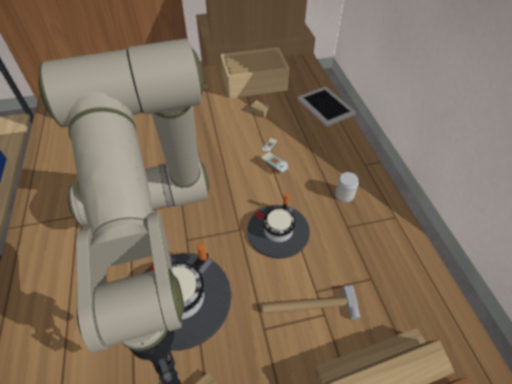

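The working lamp is the smaller one, at scene (210,187), with its orange pin at (218,188) and red mark at (238,187). The slide on its rest is at (268,237). Next I'll get the slide's heading.

```bash
python3 - <<'E'
from h import *
out=[]
for n,b in [("scene",(235,295,220,255)),("side",(250,300,145,180))]:
    c=get_image(n); P=cloud(c)
    for q in ["slide","rest"]:
        for d in regions_of(n,q):
            p=P[d["mask"]&(P[...,2]>(.025 if q=="slide" else .0))]
            if len(p)<20: continue
            r=cv2.minAreaRect((p[:,:2]*1000).astype(np.float32)); e=np.linalg.eigh(np.cov(p[:,:2].T))[1][:,1]
            print(n,q,round(d["conf"],2),len(p),np.round(r[0]),np.round(r[1]),np.round(r[2],1),"med z",np.round(np.median(p[:,2]),3),"ang",np.degrees(np.arctan2(e[1],e[0])))
    i=c["img"][b[2]:b[3],b[0]:b[1]]; out.append(cv2.resize(i,(500,300),interpolation=cv2.INTER_CUBIC))
    # drum top / window
    m=(P[...,2]>.060)&(P[...,2]<.075)&(np.hypot(P[...,0]-.492,P[...,1]+.148)<.055)
    p=P[m]; print("win",cv2.minEnclosingCircle((p[:,:2]*1000).astype(np.float32)))
    h=cv2.cvtColor(c["img"],cv2.COLOR_BGR2HSV)
    near=np.hypot(P[...,0]-.492,P[...,1]+.148)<.1
    o=(h[...,0]>4)&(h[...,0]<18)&(h[...,1]>170)&(h[...,2]>120)&near&(P[...,2]>.06); r=((h[...,0]<4)|(h[...,0]>170))&(h[...,1]>130)&near&(P[...,2]<.03)
    print("orange",o.sum(),P[o].mean(0),"red",r.sum(),P[r].mean(0))
cv2.imwrite("pics/crop.png",np.vstack(out))
E
```

```text
scene slide 0.97 430 [556. 123.] [45. 99.] 33.5 med z 0.035 ang 121.18527547879468
win ((497.02899169921875, -145.79513549804688), 50.40058898925781)
orange 35 [ 0.53943342 -0.07679556  0.08180286] red 44 [ 0.44885979 -0.08245221  0.01174237]
side slide 0.65 236 [ 437. -311.] [983.  86.] 75.7 med z 0.034 ang 78.10217932947793
side rest 0.34 213 [ 437. -313.] [979.  82.] 75.5 med z 0.034 ang 77.41905819844766
win ((487.8643493652344, -149.6488037109375), 49.53568649291992)
orange 25 [ 0.52942452 -0.08712351  0.08304463] red 39 [ 0.44455584 -0.08178044  0.01138176]
```

View pics/crop.png

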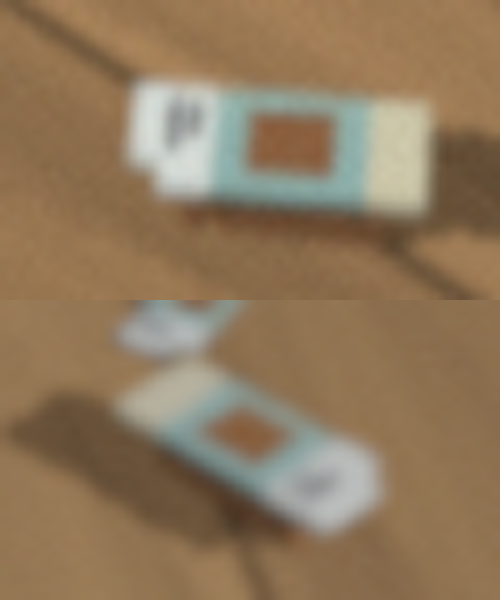

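The frosted, notched end is on the left of the scene crop (notch at lower left), so slide +x heads about -58°. The side view agrees, with the white end at lower right. Pin ring angle is about 56° and the red mark about 123.3°, both around 78 mm from the axis.

```bash
cat >> h.py <<'E'
from scipy.spatial.transform import Rotation as R
def down(yaw):  # tool z down, tool y at heading yaw (deg)
    a=np.radians(yaw); y=np.array([np.cos(a),np.sin(a),0]); z=np.array([0,0,-1.]); return np.stack([np.cross(y,z),y,z],1)
def go(p,Rt=None):
    s=observe(); T=np.array(s["tool_rot"]); d=T.T@(np.array(p)-s["position"])
    print("t",s["time_s"],"pos",np.round(s["position"],4),"q",np.round(s["q"],1),"w",round(s["grip_width"],4),"gf",round(float(s["gripper_force"]),1))
    print("shift/40mm",np.round(d/.04,3))
    if Rt is not None: print("turn/5deg",np.round(np.degrees(R.from_matrix(T.T@Rt).as_rotvec())/5,3))
E
python3 - <<'E'
from h import *
print(np.round(observe()["tool_rot"],3))
for y in (146,-34): go([.535,-.084,.231],down(y))
E
```

```text
[[ 0.961  0.277 -0.   ]
 [ 0.277 -0.961  0.   ]
 [-0.    -0.    -1.   ]]
t 1.4 pos [ 0.1524 -0.5284  0.2313] q [-86.2  21.8  74.3  -0.   83.9 -12.3] w 0.0856 gf 0.0
shift/40mm [ 1.2269e+01 -8.0250e+00  8.0000e-03]
turn/5deg [ 0.     0.    28.018]
t 1.4 pos [ 0.1524 -0.5284  0.2313] q [-86.2  21.8  74.3  -0.   83.9 -12.3] w 0.0856 gf 0.0
shift/40mm [ 1.2269e+01 -8.0250e+00  8.0000e-03]
turn/5deg [-0.     0.    -7.982]
```

```bash
python3 -m pendant '[[[0.944,-0.617,0],[0,0,0]],[[0.944,-0.617,0],[0,0,0]],[[0.944,-0.617,0],[0,0,0]],[[0.944,-0.617,0],[0,0,0]],[[0.944,-0.617,0],[0,0,0]],[[0.944,-0.617,0],[0,0,0]],[[0.944,-0.617,0],[0,0,0]],[[0.944,-0.617,0],[0,0,0]]]' 0.6 20 | tail -3
python3 -m pendant '[[[0.944,-0.617,0],[0,0,0]],[[0.944,-0.617,0],[0,0,0]],[[0.944,-0.617,0],[0,0,0]],[[0.944,-0.617,0],[0,0,0]],[[0.944,-0.617,0],[0,0,0]],[[0,0,0],[0,0,-1]],[[0,0,0],[0,0,-1]],[[0,0,0],[0,0,-1]]]' | tail -3
python3 -m pendant '[[[0,0,0],[0,0,-1]],[[0,0,0],[0,0,-1]],[[0,0,0],[0,0,-1]],[[0,0,0],[0,0,-1]],[[0,0,0],[0,0,-1]],[[0,0,0],[0,0,0]]]' | tail -3
python3 - <<'E'
from h import *
c=get_image("wrist"); P=cloud(c); cv2.imwrite("pics/w1.png",c["img"])
for q in ["pin","window","locked_mark","lamp"]:
    for d in landmark_of("wrist",q): print(q,round(d["conf"],2),np.round(d["point"],4))
h=cv2.cvtColor(c["img"],cv2.COLOR_BGR2HSV)
o=(h[...,0]>4)&(h[...,0]<18)&(h[...,1]>170)&(h[...,2]>120)&(P[...,2]>.09)&(P[...,2]<.1)
print("pin top",o.sum(),P[o].mean(0) if o.any() else 0)
m=(P[...,2]>.064)&(P[...,2]<.071)&(np.hypot(P[...,0]-.492,P[...,1]+.148)<.055)
if m.any(): print("win",cv2.minEnclosingCircle((P[m][:,:2]*1000).astype(np.float32)))
go([.535,-.084,.072],down(-34))
E
```

```text
ft_force: [-0.5, -0.2, 0.5]
grip_width: 0.0515
gripper_force: 0.0
ft_force: [0.2, -0.0, -0.2]
grip_width: 0.0513
gripper_force: 0.0
ft_force: [-0.6, -0.7, 0.8]
grip_width: 0.0512
gripper_force: 0.0
pin 0.81 [ 0.5296 -0.08    0.0765]
window 0.56 [ 0.4941 -0.1468  0.0691]
locked_mark 0.92 [ 0.4489 -0.0833  0.0114]
locked_mark 0.38 [ 0.5123 -0.4038  0.0008]
lamp 0.88 [ 0.4918 -0.1507  0.0014]
pin top 242 [ 0.53500758 -0.0809409   0.09418716]
win ((494.33050537109375, -148.1923370361328), 36.194183349609375)
t 4.4 pos [ 0.5352 -0.0841  0.2313] q [-21.5  21.   75.6  -0.   83.4  12.5] w 0.0513 gf 0.0
shift/40mm [ 0.    -0.006  3.983]
turn/5deg [ 0.001 -0.     0.007]
```

View pics/w1.png

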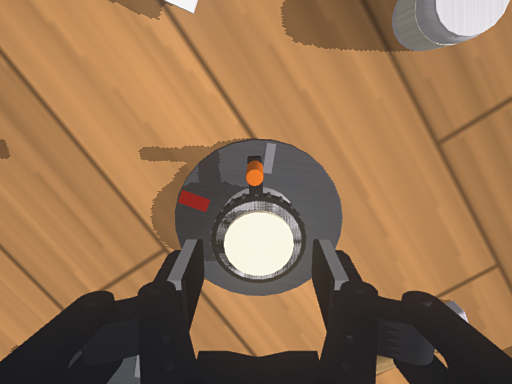

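The wrist view shows the pin at (255,175), the red mark at (193,201), the grey mark at (270,157) and the window at (259,244). This agrees with the other cameras. Now I'll descend and grip the pin.

```bash
python3 -m pendant '[[[0,0,0.8],[0,0,0]],[[0,0,0.8],[0,0,0]],[[0,0,0.8],[0,0,0]],[[0,0,0.8],[0,0,0]],[[0,0,0.78],[0,0,0]],[[0,0,0],[0,0,0]]]' | tail -3
python3 -m pendant '[[[0,0,0],[0,0,0]],[[0,0,0],[0,0,0]],[[0,0,0],[0,0,0]],[[0,0,0],[0,0,0]],[[0,0,0],[0,0,0]],[[0,0,0],[0,0,0]]]' 0 20
python3 - <<'E'
from h import *
go([.535,-.084,.072],down(-34))
c=np.array([.4935,-.148]);s=observe();p=np.array(s["position"])
for turn in (5,):
    T=np.array(s["tool_rot"]); a=R.from_euler('z',turn,degrees=True).as_matrix()
    d=np.array([*(p[:2]-c),0]); print(np.hypot(*d[:2]),np.degrees(np.arctan2(d[1],d[0])), (T.T@(a@d-d))/.04)
E
```

```text
ft_force: [-0.7, -0.1, 0.3]
grip_width: 0.0512
gripper_force: 0.0
time_s: 5.9
position: [0.5357, -0.0842, 0.0734]
tool_rot: [[0.558, 0.83, 0.002], [0.83, -0.558, -0.001], [0.001, 0.002, -1.0]]
ft_force: [-1.9, 1.9, 6.2]
grip_width: 0.0149
gripper_force: 21.8
t 5.9 pos [ 0.5357 -0.0842  0.0734] q [-21.4  30.6  88.7   0.   60.6  12.5] w 0.0149 gf 21.8
shift/40mm [-0.006 -0.016  0.035]
turn/5deg [ 0.024 -0.008  0.018]
0.07652310310982492 56.54518429794219 [-0.00861045 -0.1666719  -0.0003578 ]
```

```bash
python3 -m pendant '[[[-0.0075,-0.17,0],[0,0,-1]],[[-0.0075,-0.17,0],[0,0,-1]],[[-0.0075,-0.17,0],[0,0,-1]],[[-0.0075,-0.17,0],[0,0,-1]],[[-0.0075,-0.17,0],[0,0,-1]],[[-0.0075,-0.17,0],[0,0,-1]],[[0,0,0],[0,0,0]]]'
python3 -m pendant '[[[-0.0075,-0.17,0],[0,0,-1]],[[-0.0075,-0.17,0],[0,0,-1]],[[-0.0075,-0.17,0],[0,0,-1]],[[-0.0075,-0.17,0],[0,0,-1]],[[-0.0075,-0.17,0],[0,0,-1]],[[-0.0075,-0.17,0],[0,0,-1]],[[-0.0075,-0.17,0],[0,0,-1]],[[0,0,0],[0,0,0]]]'
python3 - <<'E'
from h import *
p=np.array(observe()["position"])
for c in ([.4935,-.148],[.492,-.148]): d=p[:2]-c; print(np.hypot(*d),np.degrees(np.arctan2(d[1],d[0])))
for n in ("wrist","scene","side"):
    c=get_image(n); P=cloud(c); h=cv2.cvtColor(c["img"],cv2.COLOR_BGR2HSV); near=np.hypot(P[...,0]-.492,P[...,1]+.148)<.1
    r=((h[...,0]<4)|(h[...,0]>170))&(h[...,1]>130)&near&(P[...,2]<.03); print(n,r.sum(),P[r].mean(0) if r.any() else 0)
    for q in ["pin","locked_mark"]:
        for d in landmark_of(n,q): print(q,round(d["conf"],2),np.round(d["point"],4))
    if n=="wrist": cv2.imwrite("pics/w2.png",c["img"])
E
```

```text
time_s: 6.78
position: [0.4974, -0.0714, 0.0734]
tool_rot: [[0.067, 0.998, 0.003], [0.998, -0.067, -0.001], [-0.001, 0.003, -1.0]]
ft_force: [-0.4, -0.8, 6.3]
grip_width: 0.0152
gripper_force: 21.8
time_s: 7.78
position: [0.4525, -0.0831, 0.0734]
tool_rot: [[-0.516, 0.856, 0.004], [0.856, 0.516, -0.002], [-0.004, 0.002, -1.0]]
ft_force: [1.6, -2.1, 6.4]
grip_width: 0.0149
gripper_force: 21.8
0.0767789547915817 122.29056386786652
0.07598821566892185 121.33441774218747
wrist 853 [ 0.44479196 -0.07834639  0.01353831]
pin 0.68 [ 0.4475 -0.0839  0.0738]
locked_mark 0.94 [ 0.4502 -0.0842  0.0104]
scene 42 [ 0.44910668 -0.08224115  0.01175807]
locked_mark 0.78 [ 0.4444 -0.0826  0.0139]
locked_mark 0.78 [ 0.1133 -0.207   0.0165]
side 39 [ 0.44493776 -0.08198026  0.01181119]
pin 0.87 [ 0.4544 -0.0874  0.0808]
pin 0.74 [ 0.2508 -0.2278  0.1095]
locked_mark 0.56 [ 0.4487 -0.0821  0.0113]
locked_mark 0.56 [ 0.1084 -0.2128  0.0195]
```

View pics/w2.png

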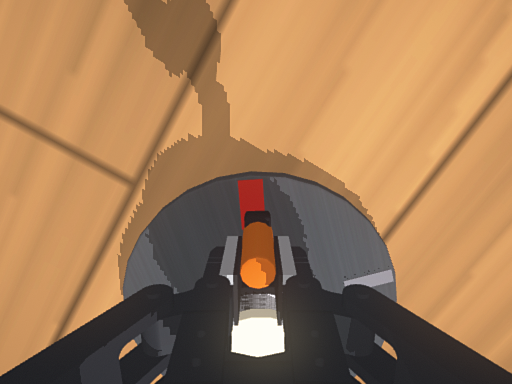

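The wrist view shows the lever at (258,217) and the red mark's centre at about (251,198). The lever is about 2.7° short, so I'll nudge it and check again.

```bash
python3 -m pendant '[[[-0.003,-0.09,0],[0,0,-0.55]],[[0,0,0],[0,0,0]],[[0,0,0],[0,0,0]]]'
python3 - <<'E'
from h import *
p=np.array(observe()["position"])
for c in ([.4935,-.148],[.492,-.148]): d=p[:2]-c; print(np.hypot(*d),np.degrees(np.arctan2(d[1],d[0])))
c=get_image("wrist"); h=cv2.cvtColor(c["img"],cv2.COLOR_BGR2HSV)
r=((h[...,0]<4)|(h[...,0]>170))&(h[...,1]>130); g=c["img"].max(-1)<45
for y in range(175,225,6):
    x=np.where(r[y])[0]; b=np.where(g[y,230:285])[0]+230; print(y,x.min() if len(x) else 0,x.max() if len(x) else 0,"dark",(b.min(),b.max()) if len(b) else 0)
o=(h[...,0]>4)&(h[...,0]<16)&(h[...,1]>200); 
for y in (235,245): x=np.where(o[y])[0]; print(x.min(),x.max())
cv2.imwrite("pics/w3.png",cv2.resize(c["img"][150:310,160:360],(800,600)))
E
```

```text
time_s: 8.6
position: [0.4497, -0.0849, 0.0734]
tool_rot: [[-0.556, 0.831, 0.004], [0.831, 0.556, -0.002], [-0.004, 0.002, -1.0]]
ft_force: [1.1, -2.7, 6.6]
grip_width: 0.015
gripper_force: 21.9
0.076778518963336 124.78831901577361
0.07593269328655607 123.85873693581946
175 0 0 dark 0
181 244 269 dark 0
187 244 269 dark 0
193 245 269 dark 0
199 245 269 dark 0
205 245 269 dark 0
211 245 269 dark 0
217 0 0 dark (np.int64(245), np.int64(264))
223 0 0 dark (np.int64(245), np.int64(267))
243 272
243 272
```

View pics/w3.png

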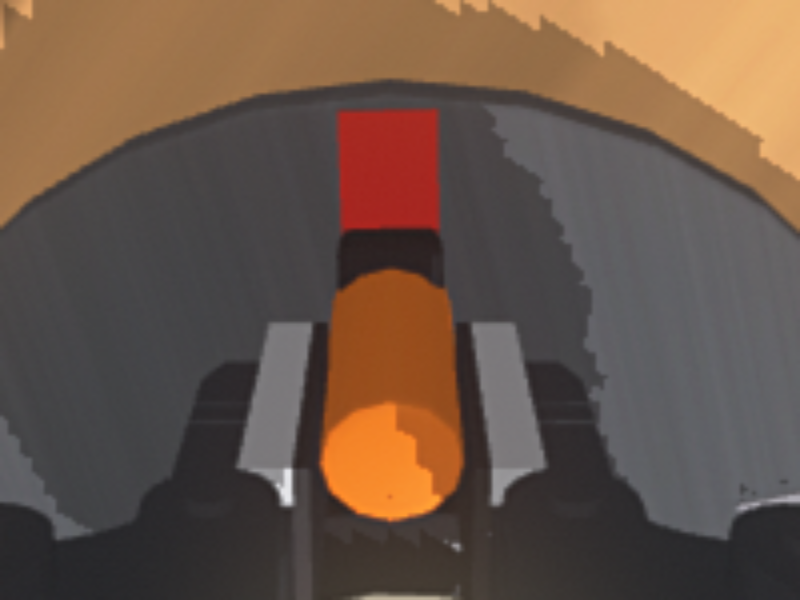

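The lever now sits centred over the red mark: lever at column 257, mark spanning 245–269. I'll let go and rise, then move toward the slide.

```bash
python3 -m pendant '[[[0,0,0],[0,0,0]],[[0,0,0],[0,0,0]],[[0,0,0],[0,0,0]],[[0,0,0],[0,0,0]],[[0,0,-0.5],[0,0,0]],[[0,0,-1],[0,0,0]],[[0,0,-1],[0,0,0]],[[0,0,-0.8],[0,0,0]]]' 0.5 20 
python3 - <<'E'
from h import *
go([.555,.1235,.20],down(32))
go([.555-.04,.1235-.025,.20],down(32))
E
```

```text
time_s: 9.65
position: [0.4483, -0.0841, 0.2057]
tool_rot: [[-0.557, 0.831, 0.001], [0.831, 0.557, -0.0], [-0.001, 0.0, -1.0]]
ft_force: [-0.7, -0.7, -1.2]
grip_width: 0.0429
gripper_force: 0.0
t 9.65 pos [ 0.4483 -0.0841  0.2057] q [-25.5  13.7  91.    0.   75.2 -59.4] w 0.0429 gf 0.0
shift/40mm [2.825 5.105 0.142]
turn/5deg [0.006 0.009 0.367]
t 9.65 pos [ 0.4483 -0.0841  0.2057] q [-25.5  13.7  91.    0.   75.2 -59.4] w 0.0429 gf 0.0
shift/40mm [2.863 3.926 0.142]
turn/5deg [0.006 0.009 0.367]
```

```bash
python3 -m pendant '[[[0.2,0.85,0],[0,0,0.06]],[[0.2,0.85,0],[0,0,0.06]],[[0.2,0.85,0],[0,0,0.06]],[[0.2,0.85,0],[0,0,0.06]],[[0.2,0.85,0],[0,0,0.06]],[[0.2,0.85,0],[0,0,0.06]],[[0,0,0],[0,0,0]]]' 0.85 20 
python3 - <<'E'
from h import *
c=get_image("wrist"); P=cloud(c); cv2.imwrite("pics/w4.png",c["img"])
for i in (1,2):
  for n,z0 in (("wrist",0.028),("scene",.028)):
    if n=="scene": 
        if i==2: continue
        c=get_image(n); P=cloud(c)
    for d in regions_of(n,"slide"):
        m=d["mask"]&(abs(P[...,2]-.035)<.006)
        if m.sum()<50: continue
        r=cv2.minAreaRect((P[m][:,:2]*1000).astype(np.float32)); print(n,round(d["conf"],2),m.sum(),np.round(r[0],1),np.round(r[1],1),round(r[2],1),np.median(P[m][:,2]))
for d in landmark_of("wrist","slide_center"): print(np.round(d["point"],4),d["conf"])
go([.555,.1235,.016],down(32))
E
```

```text
time_s: 10.52
position: [0.5937, 0.0689, 0.2033]
tool_rot: [[-0.532, 0.847, -0.001], [0.847, 0.532, 0.0], [0.001, -0.001, -1.0]]
ft_force: [-0.1, -0.7, -0.8]
grip_width: 0.0729
gripper_force: 0.0
wrist 0.91 4890 [555.2 121.5] [40.  99.7] 33.0 0.03663711668973482
scene 0.81 421 [556.3 121.8] [44.3 98.4] 32.8 0.035069086514076364
[0.5574 0.127  0.0355] 0.73
t 10.825 pos [0.5926 0.0668 0.2044] q [ -4.9  27.6  69.3  -0.   83.1 -36.9] w 0.0724 gf 0.0
shift/40mm [ 1.7   -0.048  4.709]
turn/5deg [ 0.     0.001 -0.003]
```

View pics/w4.png

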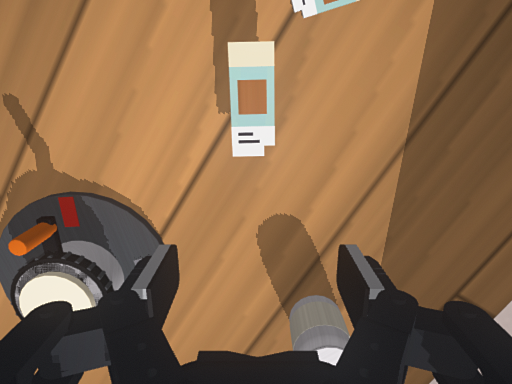

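The slide is at (252,98) with its frosted notched end at the bottom (tool −x side), centred at (0.5555,0.122), axis 123°. The released lever is at (48,222) by the red mark (68,211), seen obliquely. I'll check that numerically on the way.

```bash
python3 -m pendant '[[[0.83,-0.025,0],[0,0,-0.1]],[[0.83,-0.025,0],[0,0,-0.1]],[[0,0,0.8],[0,0,0]],[[0,0,0.8],[0,0,0]],[[0,0,0.8],[0,0,0]],[[0,0,0.8],[0,0,0]],[[0,0,0],[0,0,0]]]' 0.85 20 
python3 - <<'E'
from h import *
for n in ("scene","side"):
    c=get_image(n); P=cloud(c); h=cv2.cvtColor(c["img"],cv2.COLOR_BGR2HSV); near=np.hypot(P[...,0]-.492,P[...,1]+.148)<.1
    o=(h[...,0]>4)&(h[...,0]<18)&(h[...,1]>170)&(h[...,2]>120)&near&(P[...,2]>.06); print("orange",o.sum(),P[o].mean(0) if o.any() else 0)
    for d in landmark_of(n,"pin"): print(n,np.round(d["point"],4),round(d["conf"],2))
go([.5555,.122,.013],down(33))
E
```

```text
time_s: 11.7
position: [0.5546, 0.1221, 0.0747]
tool_rot: [[-0.545, 0.839, -0.004], [0.839, 0.545, -0.0], [0.002, -0.004, -1.0]]
ft_force: [-0.0, -0.3, -0.2]
grip_width: 0.0723
gripper_force: 0.0
orange 35 [ 0.45563972 -0.08031647  0.0812613 ]
scene [ 0.4487 -0.0849  0.0793] 0.94
scene [ 0.2471 -0.23    0.1143] 0.63
orange 27 [ 0.44477443 -0.09009956  0.08141484]
side [ 0.4509 -0.0853  0.0795] 0.96
side [ 0.2519 -0.2286  0.1128] 0.7
side [ 0.7566 -0.0566 -0.0032] 0.39
t 11.9 pos [0.5566 0.1224 0.0777] q [  0.5  32.5  83.9   0.   63.5 -32.5] w 0.0729 gf 0.0
shift/40mm [ 0.008 -0.033  1.618]
turn/5deg [0.027 0.017 0.005]
```

The pin stayed at (0.450,−0.085), on the mark. Next I'll descend and grip the slide.

```bash
python3 -m pendant '[[[0,-0.02,0.8],[0,0,0]],[[0,0,0.8],[0,0,0]],[[0,0,0],[0,0,0]]]' 0.85 20 
python3 -m pendant '[[[0,0,0],[0,0,0]],[[0,0,0],[0,0,0]],[[0,0,0],[0,0,0]],[[0,0,0],[0,0,0]],[[0,0,0],[0,0,0]],[[0,0,0],[0,0,0]]]' 0 40
python3 - <<'E'
from h import *
c=get_image("wrist"); cv2.imwrite("pics/w5.png",c["img"])
go([.5555,.122,.013],down(33))
E
```

```text
time_s: 12.28
position: [0.5546, 0.1221, 0.0116]
tool_rot: [[-0.545, 0.838, -0.002], [0.838, 0.545, -0.0], [0.001, -0.002, -1.0]]
ft_force: [0.1, -0.6, 0.5]
grip_width: 0.0726
gripper_force: 0.0
time_s: 13.02
position: [0.5561, 0.1222, 0.014]
tool_rot: [[-0.545, 0.838, 0.003], [0.838, 0.545, 0.0], [-0.002, 0.003, -1.0]]
ft_force: [-0.3, -0.4, 5.6]
grip_width: 0.0395
gripper_force: 39.8
t 13.075 pos [0.5561 0.1222 0.014 ] q [  0.5  37.5  87.3  -0.   55.  -32.6] w 0.0385 gf 39.8
shift/40mm [ 0.005 -0.015  0.025]
turn/5deg [0.031 0.02  0.008]
```

View pics/w5.png

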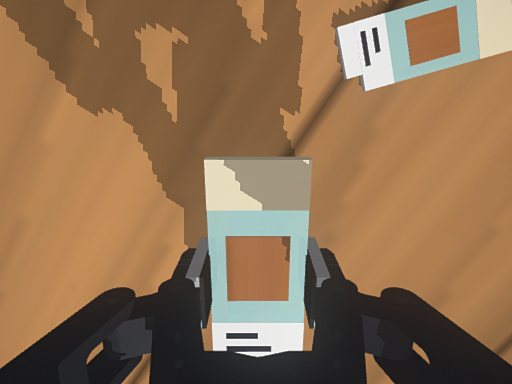

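The slide is gripped at its centre (pads at about (258,270)), with the frosted end at the bottom, toward tool −x. I'll lift it and yaw 20°.

```bash
python3 -m pendant '[[[0,0,-0.3],[0,0,0]],[[0,0,-0.8],[0,0,0]],[[0,0,-0.9],[0,0,0]],[[0,0,-0.9],[0,0,0]],[[0,0,-0.9],[0,0,0]],[[0,0,-0.8],[0,0,0]],[[0,0,-0.4],[0,0,0]],[[0,0,0],[0,0,0]]]'
python3 -m pendant '[[[0,0,0],[0,0,-0.8]],[[0,0,0],[0,0,-0.8]],[[0,0,0],[0,0,-0.8]],[[0,0,0],[0,0,-0.8]],[[0,0,0],[0,0,-0.8]],[[0,0,0],[0,0,0]]]'
python3 - <<'E'
from h import *
go([.493,-.148,.21],down(53))
E
```

```text
time_s: 14.08
position: [0.5554, 0.1222, 0.2141]
tool_rot: [[-0.545, 0.838, 0.004], [0.838, 0.545, 0.0], [-0.002, 0.003, -1.0]]
ft_force: [-0.4, -0.5, -0.9]
grip_width: 0.0386
gripper_force: 40.4
time_s: 14.82
position: [0.5548, 0.1221, 0.2116]
tool_rot: [[-0.799, 0.602, -0.001], [0.602, 0.799, -0.0], [0.001, -0.001, -1.0]]
ft_force: [0.4, 0.2, -1.1]
grip_width: 0.0387
gripper_force: 40.5
t 14.825 pos [0.5548 0.1221 0.2116] q [  0.5  24.5  73.3  -0.   82.2 -52.5] w 0.0387 gf 40.5
shift/40mm [-2.83  -6.323  0.042]
turn/5deg [-0.009 -0.011  0.001]
```

```bash
python3 -m pendant '[[[-0.2,-0.45,0],[0,0,0]],[[-0.37,-0.82,0],[0,0,0]],[[-0.4,-0.9,0],[0,0,0]],[[-0.4,-0.9,0],[0,0,0]],[[-0.4,-0.9,0],[0,0,0]],[[-0.4,-0.9,0],[0,0,0]],[[-0.4,-0.9,0],[0,0,0]],[[-0.26,-0.55,0],[0,0,0]]]'
python3 -m pendant '[[[0,0,0],[0,-0.6,0]],[[0,0,0],[0,-0.9,0]],[[0,0,0],[0,-0.9,0]],[[0,0,0],[0,-0.9,0]],[[0,0,0],[0,-0.9,0]],[[0,0,0],[0,-0.9,0]],[[0,0,0],[0,-0.9,0]],[[0,0,0],[0,0,0]]]'
python3 -m pendant '[[[0,0,0],[0,-0.9,0]],[[0,0,0],[0,-0.9,0]],[[0,0,0],[0,-0.9,0]],[[0,0,0],[0,-0.3,0]],[[0,0,0],[0,0,0]],[[0,0,0],[0,0,0]]]'
cat > m.py <<'E'
from h import *
import sys
# estimate slide pose from points between/around the pads
s=observe(); T=np.array(s["tool_rot"]); p=np.array(s["position"])
print("tilt of tool z from down",np.degrees(np.arccos(-T[2,2])),"x axis",np.round(T[:,0],3),"y z",T[2,1])
for n in ("wrist","scene","side"):
    c=get_image(n); P=cloud(c)
    L=(P-p)@T
    for d in regions_of(n,"slide")[:3]:
        m=d["mask"]&(abs(L[...,0])<.07)&(abs(L[...,1])<.03)&(abs(L[...,2]+.02)<.03)
        if m.sum()<60: continue
        q=L[m]; q=q[abs(q[:,2]-np.median(q[:,2]))<.006]
        k=np.polyfit(q[:,0],q[:,2],1); r=cv2.minAreaRect((q[:,:2]*1000).astype(np.float32))
        print(n,round(d["conf"],2),len(q),"rect",np.round(r[0],1),np.round(r[1],1),"top z",np.round(np.median(q[:,2]),4),"slope deg",np.degrees(np.arctan(k[0])),"ctr z",k[1])
    for d in landmark_of(n,"slide_center"):
        l=(np.array(d["point"])-p)@T
        if np.linalg.norm(l)<.1: print(n,"lm",np.round(d["point"],4),"tool",np.round(l,4))
    for d in landmark_of(n,"window"): print(n,"window",np.round(d["point"],4))
    cv2.imwrite(f"pics/m_{sys.argv[1]}_{n}.png",c["img"])
cc=p+T@[0,0,-.023]; print("slide ctr est",np.round(cc,4))
go(p+np.array([.493,-.148,.168])-cc)
E
python3 m.py a
```

```text
time_s: 15.82
position: [0.4924, -0.1503, 0.212]
tool_rot: [[-0.797, 0.604, -0.0], [0.604, 0.797, -0.0], [0.0, -0.0, -1.0]]
ft_force: [-0.2, 0.3, -1.6]
grip_width: 0.0392
gripper_force: 40.4
time_s: 16.82
position: [0.4922, -0.1479, 0.2116]
tool_rot: [[-0.692, 0.602, 0.398], [0.522, 0.798, -0.3], [-0.498, -0.001, -0.867]]
ft_force: [-0.5, -1.4, -0.6]
grip_width: 0.039
gripper_force: 40.5
time_s: 17.58
position: [0.4938, -0.1486, 0.2124]
tool_rot: [[-0.565, 0.602, 0.564], [0.426, 0.798, -0.426], [-0.707, -0.0, -0.707]]
ft_force: [-0.6, 0.0, -0.1]
grip_width: 0.0391
gripper_force: 40.5
tilt of tool z from down 44.98248430627029 x axis [-0.565  0.426 -0.707] y z -0.00021759016218673906
wrist lm [ 0.4839 -0.139   0.2271] tool [-0.0007  0.0016 -0.02  ]
wrist window [ 0.4923 -0.1482  0.0702]
scene 0.49 177 rect [ 0.5 -0. ] [ 52.  104.7] top z -0.0206 slope deg 0.00795383539108495 ctr z -0.020255184168944475
scene lm [ 0.4851 -0.1389  0.2236] tool [ 0.0011  0.0024 -0.0169]
scene window [ 0.171  -0.3073  0.0953]
scene window [ 0.4966 -0.1499  0.0699]
scene window [ 0.4499 -0.0845  0.0802]
side 0.63 145 rect [ 1.4 -5.3] [38.1 98.8] top z -0.0228 slope deg -0.5082287200072266 ctr z -0.022651018767696415
side lm [ 0.4805 -0.1387  0.2217] tool [ 0.0052 -0.0002 -0.0183]
side lm [ 0.4828 -0.1405  0.222 ] tool [ 0.0029 -0.0002 -0.0164]
side window [ 0.4919 -0.1479  0.0661]
side window [ 0.1705 -0.303   0.0933]
slide ctr est [ 0.4809 -0.1388  0.2287]
t 18.175 pos [ 0.4936 -0.1479  0.2121] q [-25.9   8.6 112.  -27.9  16.9 -55.3] w 0.0388 gf 40.5
shift/40mm [ 0.788 -0.012  1.347]
```

```bash
python3 -m pendant '[[[0.15,0,0.24],[0,0,0]],[[0.2,-0.01,0.33],[0,0,0]],[[0.2,0,0.33],[0,0,0]],[[0.15,0,0.24],[0,0,0]],[[0.08,0,0.12],[0,0,0]],[[0,0,0],[0,0,0]],[[0,0,0],[0,0,0]],[[0,0,0],[0,0,0]]]'
sed -i 's/-.023\]/-.0195]/' m.py; python3 m.py b
```

```text
time_s: 19.18
position: [0.5067, -0.1535, 0.1584]
tool_rot: [[-0.567, 0.605, 0.558], [0.427, 0.796, -0.429], [-0.704, -0.005, -0.71]]
ft_force: [-0.2, 0.5, -1.2]
grip_width: 0.0389
gripper_force: 40.5
tilt of tool z from down 44.781933480393995 x axis [-0.567  0.427 -0.704] y z -0.005007995156033008
wrist 0.87 19072 rect [4.2 0.1] [40.5 91.4] top z -0.0222 slope deg 0.12340985020034234 ctr z -0.022220099927415474
wrist lm [ 0.4972 -0.1402  0.1722] tool [ 0.0014  0.0048 -0.0208]
wrist lm [ 0.4958 -0.1442  0.166 ] tool [ 0.0048  0.0008 -0.0154]
wrist window [ 0.4937 -0.1479  0.0687]
scene 0.46 167 rect [-0.6  2.9] [103.9  46.6] top z -0.0204 slope deg -0.17583394864711324 ctr z -0.02014825812607992
scene lm [ 0.4983 -0.1459  0.1707] tool [-0.0006  0.0009 -0.0166]
scene window [ 0.4963 -0.1504  0.0663]
side 0.61 173 rect [ 1.2 -3.7] [ 41.2 100.2] top z -0.0223 slope deg -0.2397487987344123 ctr z -0.021904403883385867
side lm [ 0.4941 -0.1452  0.1705] tool [ 0.0022 -0.0011 -0.0191]
side window [ 0.1728 -0.3069  0.0932]
side window [ 0.494  -0.1478  0.0654]
slide ctr est [ 0.4958 -0.1451  0.1723]
t 19.775 pos [ 0.5067 -0.1535  0.1582] q [-25.5  15.8 114.7 -57.5  10.  -24.7] w 0.0391 gf 40.5
shift/40mm [ 0.08  -0.099  0.063]
```

View pics/m_b_scene.png

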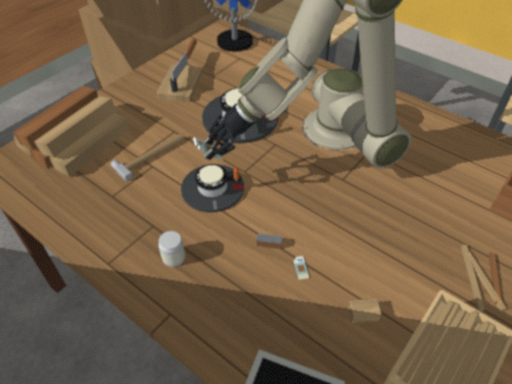

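The scene view shows the slide tilted over the lamp, with the gripper at (215,140) and the lever by the red mark (238,185). Joint 5 is at its lower limit (10.0°), so I'll raise the slide and yaw it away from the radial direction.

```bash
python3 -m pendant '[[[-0.4,0,-0.4],[0,0,0]],[[-0.4,0,-0.4],[0,0,0]],[[0,0,0],[0.3,0,0.3]],[[0,0,0],[0.5,0,0.5]],[[0,0,0],[0.5,0,0.5]],[[0,0,0],[0.5,0,0.5]],[[0,0,0],[0.5,0,0.5]],[[0,0,0],[0,0,0]]]'
python3 -m pendant '[[[0,0,0],[0.5,0,0.5]],[[0,0,0],[0.5,0,0.5]],[[0,0,0],[0.5,0,0.5]],[[0,0,0],[0.3,0,0.3]],[[0,0,0],[0,0,0]],[[0,0,0],[0,0,0]],[[0,0,0],[0,0,0]]]'
python3 - <<'E'
from h import *
s=observe();T=np.array(s["tool_rot"]);p=np.array(s["position"]);cc=p+T@[.001,0,-.0195]
go(p+np.array([.493,-.148,.168])-cc); print(np.degrees(np.arccos(-T[2,2])),T[2])
x=T[:,0]; print("heading of frosted",np.degrees(np.arctan2(-x[1],-x[0])))
E
```

```text
time_s: 20.78
position: [0.5073, -0.1533, 0.2017]
tool_rot: [[-0.425, 0.804, 0.416], [0.567, 0.595, -0.57], [-0.706, -0.007, -0.709]]
ft_force: [0.5, -0.2, -1.2]
grip_width: 0.039
gripper_force: 40.5
time_s: 21.65
position: [0.5067, -0.1538, 0.2018]
tool_rot: [[-0.289, 0.915, 0.28], [0.646, 0.402, -0.649], [-0.707, -0.007, -0.708]]
ft_force: [-0.3, -0.6, -0.7]
grip_width: 0.0394
gripper_force: 40.5
t 21.65 pos [ 0.5067 -0.1538  0.2018] q [-13.9  17.4 101.3 -53.6  44.4  -3.6] w 0.0394 gf 40.5
shift/40mm [ 0.765 -0.25   0.895]
44.96641723171244 [-0.70665718 -0.00703588 -0.70752112]
heading of frosted -65.87704580633824
```

q5 is now 44°, well clear of its limit. I'll lower the slide into place.

```bash
python3 -m pendant '[[[0.15,-0.05,0.18],[0,0,0]],[[0.2,-0.07,0.24],[0,0,0]],[[0.2,-0.07,0.24],[0,0,0]],[[0.15,-0.06,0.16],[-0.08,0,0]],[[0.06,0,0.08],[0,0,0]],[[0,0,0],[0,0,0]],[[0,0,0],[0,0,0]],[[0,0,0],[0,0,0]]]'
sed -i 's/\[0,0,-.0195\]/[.001,0,-.0195]/' m.py; python3 m.py c
```

```text
time_s: 22.65
position: [0.4992, -0.1614, 0.1552]
tool_rot: [[-0.289, 0.914, 0.286], [0.646, 0.407, -0.646], [-0.707, -0.002, -0.707]]
ft_force: [-0.1, -0.1, -0.4]
grip_width: 0.0391
gripper_force: 40.5
tilt of tool z from down 44.993620413643725 x axis [-0.289  0.646 -0.707] y z -0.0015376126095372601
wrist 0.6 19097 rect [4.6 0.3] [90.8 42. ] top z -0.0223 slope deg 0.10413400478934981 ctr z -0.02229741084694643
wrist lm [ 0.4971 -0.1456  0.1713] tool [-0.0005  0.0045 -0.0222]
wrist window [ 0.4915 -0.1495  0.0674]
scene 0.5 178 rect [2.7 1.9] [97.1 44.9] top z -0.021 slope deg -0.16288802974509464 ctr z -0.021067142150287838
scene lm [ 0.4955 -0.1502  0.165 ] tool [ 0.0014  0.0011 -0.0153]
scene window [ 0.1696 -0.3045  0.0981]
scene window [ 0.4949 -0.1515  0.0672]
side 0.59 119 rect [-3.8 -2.9] [95.9 42.3] top z -0.0213 slope deg -1.6012011967474045 ctr z -0.021165287019544655
side lm [ 0.4945 -0.1477  0.1664] tool [ 0.0023  0.0012 -0.0182]
side window [ 0.171  -0.3072  0.0926]
side window [ 0.494  -0.1481  0.067 ]
slide ctr est [ 0.4934 -0.1482  0.1683]
t 23.25 pos [ 0.4991 -0.1615  0.1549] q [-15.4  21.  106.3 -61.9  38.3   6.5] w 0.039 gf 40.5
shift/40mm [ 0.004 -0.002 -0.006]
```

View pics/m_c_side.png

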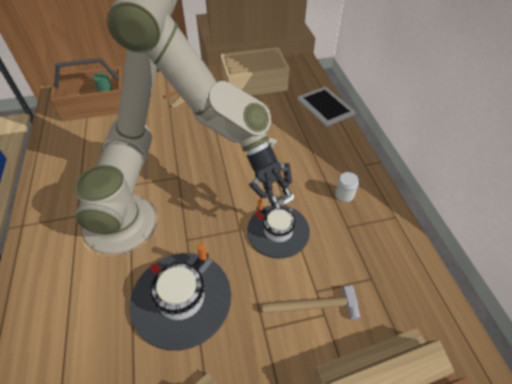

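The side view shows the slide tilted over the small lamp's window (about (280,200)), with the pin still by the red mark (261,210). Centre, height, 45° tilt and frosted end up all check, so I'll hand it in.

```bash
python3 -c "
from rig import *
print(max(abs(v) for v in observe()['qvel'])); print(close_job())"
```

```text
0.09073038258282885
the job is handed in; nothing more can be done
None
```

I locked the ring with the lever over the red mark, let go, and handed in the job with the slide held still: centred over the window to within about 1 mm by the arm's pose, 10 cm above it, tipped 45° with the frosted end up and the label face up.

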